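# Seat the ion chamber on the beamline stage's locating pins

## Robot

A 7-joint arm with a two-finger parallel gripper is mounted at the origin on the work surface. World frame = base frame: x ahead of the robot, y to its left, z up, the work surface at z = 0. Lengths are in m, angles in degrees, forces in N, time in s.
With the tool pointing down it reaches from about 0.425 to 0.875 m from the base axis. Payload 9.9 kg.
Tool frame: the origin (TCP) lies at the very end of the fingers, on their centre line; the grasp point (between the pads) lies 19 mm behind it; z points along the fingers, x is the direction in which the jaws open and shut, and the axes are right-handed (so a half turn about z gives the same grasp; the last joint's range is limited). The gripper opens to 85 mm and grips with 20 to 120 N. Pads are 22 mm wide; open, the fingers measure 114 mm over their backs; the gripper's body (76 mm by 85 mm) begins 54 mm behind the grasp point. The pads swing forward as they close: fully open they stand 13 mm farther back than shut.
Start: joints at [-78.942, 32.985, 1.427, 82.34, -0.859, 64.687, -3.237], TCP at [0.184, 0.649, 0.231] pointing down, gripper open.
Joint ranges: [-157.87, 157.87], [-19.46, 123.44], [-87.15, 90], [11.01, 140.99], [-62.26, 242.26], [9.8, 113.94], [-161.44, 161.44]. Speed limits (degrees/s): [127.2, 127.2, 172.46, 172.46, 180, 180, 180].

## Interface

Orientations are given as a 3x3 rotation matrix whose columns are the frame's x, y, z axes.
In Python, from bench import ctrl gives the robot as it stands.
- The arm moves only by the tool send_rows, never from a script. Its argument "deltas" is text: rows parted by semicolons, each of 7 numbers parted by spaces: the turn, a rotation vector about the tool's x, y, z in units of 5 degrees (1.0 is 5 degrees), then the shift along the tool's x, y, z in units of 30 mm (1.0 is 30 mm), then the closure, from 0 (fully open) to 1 (shut). A call has 1 to 10 rows; each row is the pose to reach, as a shift and turn from the pose commanded when the call began, along the tool's axes at that moment; what a row does not reach only later rows make up. A row lasts 1/10 s, in which the tool goes at most 50 mm and 8.59 degrees, less where a joint would pass 70% of its speed; a pose out of reach is approached as far as the arm can. A call with a gripper value outside its range is refused whole. The fingers move at their own pace and stop on an object; "squeeze" is the grip in N (left out, the last holds). Time passes only in rows, so rows that repeat a pose let the fingers close. It gives the time, the measured TCP pose, the force and the opening at its end, in the units of the state.
- ctrl.state(): the state, without advancing time (a new reading comes with each control period).
- ctrl.read_camera(name): name is "scene" or "top"; returns a dict with "color" (480x640x3 uint8, red, green, blue), "intrinsics" (3x3 intrinsics, pixels), "world_from_camera" (4x4, takes a point from camera to world coordinates). Camera axes: x right, y down, z forward; pixel columns grow to the right and rows downward; lengths in m; the calibration is good to about 2 mm. A picture is of the moment at which its call begins. There is no depth.
- ctrl.close_job(): hands the job in, once; it reports no verdict.
The state is a dict: "time_s": time; "q": joint angles; "joint_vel": joint speeds; "tau": joint torques, N m; "tcp_pos": TCP position; "tool_rot": TCP orientation; "ft_force": force on the tool from outside, world axes, zero at the start; "moment": the same for the moment, N m; "gripper_width": finger opening in m.
Only numpy, scipy, OpenCV 4.12 (cv2) and the standard library are available. Lean on these libraries where they do the work, as an engineer would, in place of code of your own. Each camera call takes 0.05 s, during which the arm holds its last target.

## Task

Put the ion chamber back on the beamline: pick it up off the table and lower it, snout facing the collimator tube, onto the round and the diamond locating pin of the stage, wiggling it if need be until both pins are engaged and its base plate lies fully home and flush on the carriage, then let go. Lower it in the gripper, gently - do not drop it or force it down - and leave the other things on the table where they are.

Things in the scene. Friction and masses are not known exactly. Their poses are not given: they have to be found in the camera images.
- chamber: The ion chamber, 0.4 to 0.8 kg: a dark grey box, 76 long (x) by 46 wide (y), its flat top 64 mm up, on the middle of a bare aluminium base plate 170 (x) by 80 (y) by 12 mm thick. A round steel snout stands out of the box's +x end, two small connector stubs out of its -x end. Origin: centre of the plate's underside; z up. Starts flat on the table at any of many yaws.
- hole_round (a point): On the chamber: centre of the larger through hole (21.5 mm diameter) at the plate's underside, 65 mm from the chamber's origin along +x, the snout end.
- hole_diamond (a point): On the chamber: centre of the smaller through hole (15.5 mm diameter) at the plate's underside, 65 mm from the chamber's origin along -x, the connector end.
- station: Fixed grey breadboard 385 by 150 mm with a linear stage (locked): its dark carriage, 190 (x) by 104 mm (y), has its flat top 60 mm above the table and carries the two pins, 130 mm apart. Origin: on the table under the pins' midpoint; x runs along the pins to the collimator tube, z up. The seated chamber's axes lie along the station's, its origin 60 mm above the station's.
- pin_round (a point): Foot of the round pin, on the carriage's top at station x = +65 mm (collimator end): steel, 20 mm diameter, 30 mm tall; from 12 mm up it is a bullet nose tapering to 6 mm at the tip. Taller than the other, so it enters first.
- pin_diamond (a point): Foot of the diamond pin, on the carriage's top at station x = -65 mm: steel, relieved to a diamond 14 mm across the line of the pins by 9 mm along it, 24 mm tall; from 12 mm up it tapers to about 4 mm at the tip.
- gonio: Goniometer head, a bystander: stacked crossed metal slides on a round foot 56 mm in diameter, 84 mm tall, standing on the table near the chamber. Origin: centre of the foot's underside.
- screwdriver: Screwdriver, a bystander, 190 mm long, black handle, lying on the table at the left. Origin: under its middle.
- spanner: Open-ended steel spanner, a bystander, 180 mm long, lying at the far side of the table. Origin: under its middle.
- objective: Dark microscope objective, a bystander, 48 mm in diameter, 92 mm tall, standing at the far side of the table. Origin: centre of its foot.
- canister: Plain aluminium canister, a bystander, 64 mm in diameter, 100 mm tall, standing at the left. Origin: centre of its foot.
- box_grip (a point): On the chamber: where to grip it, in the middle of the dark box, 46 mm above the plate's underside, over the chamber's origin. Close the fingers along the chamber's y, on the box's smooth parallel sides 46 mm apart (free from 12 to 64 mm above the underside).
- snout (a point): On the chamber: centre of the snout's face (tube 24 mm in diameter with an amber window), 51 mm from the origin along +x, 40 mm above the plate's underside.
- collimator (a point): On the station: centre of the collimator tube's near flange (52 mm diameter), on the steel tube that stands on a post at the station's +x end: 116 mm from the station's origin along x, 100 mm above the table. Tube and clamp reach up to 128 mm above the table. The seated snout faces it, 65 mm away.
Mind the look-alikes: they are no part of the job. Leave any turquoise look-alike of the chamber alone.

How it is judged (in metres and radians):
On the way:
1. the chamber, still held in the fingers, has both pins well inside their own holes (z of hole_round in the frame of pin_round below 0.018 m and horizontal distance between hole_round and pin_round below 0.006 m and z of hole_diamond in the frame of pin_diamond below 0.018 m and horizontal distance between hole_diamond and pin_diamond below 0.006 m and contact force between chamber and the fingers above 1 N), for 0.1 s.
At the end, for the whole second after the job is handed in: The chamber is at rest on the carriage with both pins in their own holes: each hole's underside within 1.5 mm of the carriage's top, the large hole centred on the round pin within 2 mm and the small one on the diamond pin within 2.5 mm, upright within 0.03 rad (z of hole_round in the frame of pin_round below 0.0015 m and horizontal distance between hole_round and pin_round below 0.002 m and z of hole_diamond in the frame of pin_diamond below 0.0015 m and horizontal distance between hole_diamond and pin_diamond below 0.0025 m and angle between chamber's own z axis and vertical below 0.03 rad and linear speed of chamber below 0.01 m/s); the robot touches nothing.
It fails at once if the chamber was dropped (falling faster than 0.4 m/s with no finger on it) (linear speed of chamber above 0.4 m/s and contact force between chamber and the fingers below 0.05 N).
It fails at once if the chamber was forced onto the station with more than 100 N (contact force between chamber and station above 100 N).
It fails at once if another thing on the table was moved more than 25 mm (distance of any of gonio, screwdriver, spanner, objective, canister from where it was at the start of the episode above 0.025 m).
It also fails if it takes over 48 s, if anything falls off the work surface, if the arm or the gripper's body presses on something with over 40 N, if the wrist force passes 120 N, or if a joint passes its speed limit or range.

## Working session

There is one attempt and no reset: what is moved stays moved. The work goes in short steps, Python scripts to look and compute and a tool call to move; the robot and the scene stay as the last step left them, time stands still between calls to the robot, and variables do not carry over. Pictures are saved under pics/ and viewed, and the job is handed in when it is done.

Besides the shell and the picture viewer there is one more tool, called in YAML: its name, and indented under it one key for each argument. send_rows: Moves the arm, as the interface text tells. Its arguments: {"type":"object","properties":{"deltas":{"type":"string"},"squeeze":{"type":"number"}},"required":["deltas"]}

```bash
ls; mkdir -p pics; python3 - <<'E'
from bench import ctrl
import cv2,numpy as np
s=ctrl.state(); print({k:np.round(v,3).tolist() for k,v in s.items()})
for n in("scene","top"):
    r=ctrl.read_camera(n); cv2.imwrite(f"pics/{n}0.png",r["color"][:,:,::-1]); print(n,r["intrinsics"],np.round(r["world_from_camera"],4))
E
```

```text
pics
{'time_s': 0.0, 'q': [-78.942, 33.032, 1.423, 82.386, -0.86, 64.687, -3.238], 'joint_vel': [-0.008, -0.091, 0.011, 0.022, 0.018, -0.008, 0.018], 'tau': [-0.001, -76.577, 2.25, -28.596, 0.015, 0.013, 0.0], 'tcp_pos': [0.184, 0.649, 0.23], 'tool_rot': [[0.273, 0.962, -0.0], [0.962, -0.273, -0.002], [-0.002, 0.0, -1.0]], 'ft_force': [0.307, -0.251, -0.059], 'moment': [0.031, 0.024, -0.044], 'gripper_width': 0.085}
scene [[574.5140995    0.         323.81656928]
 [  0.         574.5140995  248.87796497]
 [  0.           0.           1.        ]] [[-0.8284  0.4405 -0.3459  0.9269]
 [ 0.56    0.659  -0.502   0.7077]
 [ 0.0068 -0.6096 -0.7927  1.0973]
 [ 0.      0.      0.      1.    ]]
top [[462.19545182   0.         314.32865277]
 [  0.         462.19545182 238.33713917]
 [  0.           0.           1.        ]] [[ 0.0187 -0.9849  0.1723  0.3575]
 [-0.9992 -0.0246 -0.0322  0.0953]
 [ 0.0359 -0.1715 -0.9845  0.9405]
 [ 0.      0.      0.      1.    ]]
```

View pics/scene0.png

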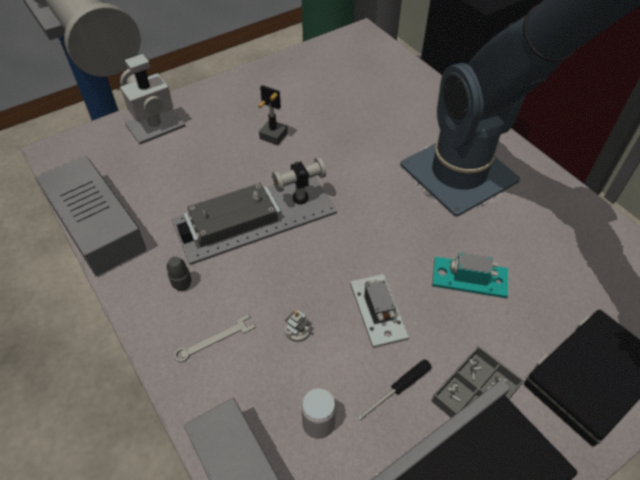

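View pics/top0.png

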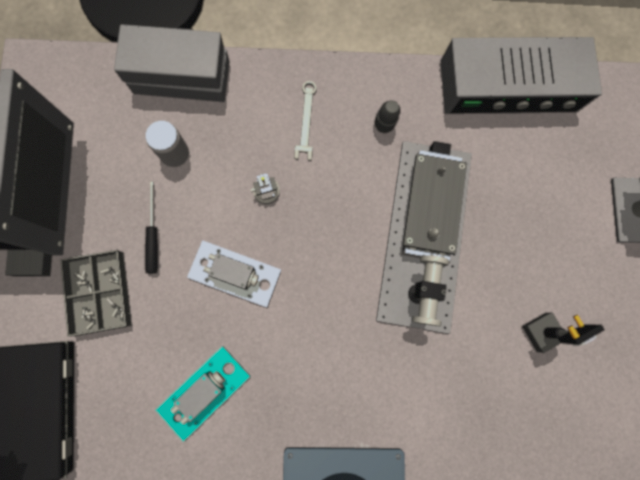

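```bash
python3 - <<'E'
import cv2,numpy as np
t=cv2.imread("pics/top0.png"); s=cv2.imread("pics/scene0.png")
a=cv2.resize(t[230:318,175:295],(800,587),interpolation=cv2.INTER_CUBIC); cv2.imwrite("pics/c1.png",a)
a=cv2.resize(t[130:340,365:485],(343,600),interpolation=cv2.INTER_CUBIC)
b=cv2.resize(s[150:270,165:345],(450,300),interpolation=cv2.INTER_CUBIC)
b=np.vstack([b,cv2.resize(s[265:355,340:475],(450,300),interpolation=cv2.INTER_CUBIC)])
cv2.imwrite("pics/c2.png",np.hstack([a,b]))
E
```

```text
(no output)
```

View pics/c1.png

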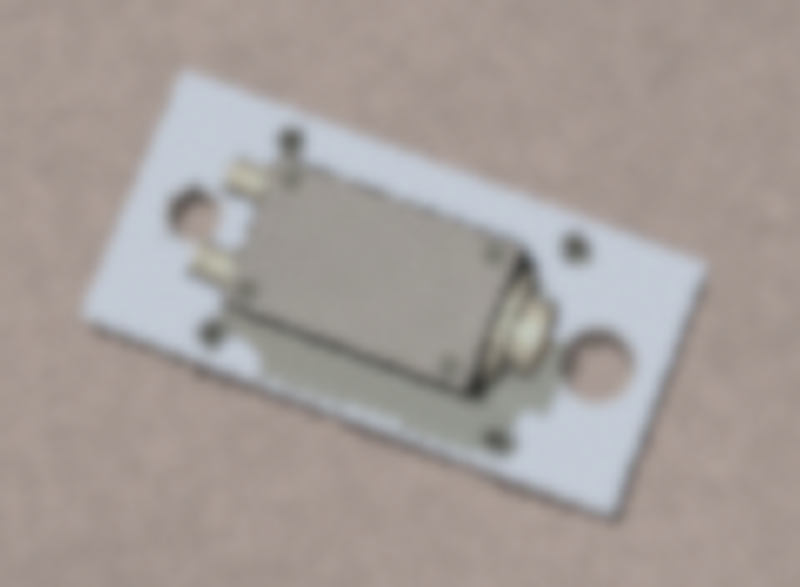

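View pics/c2.png

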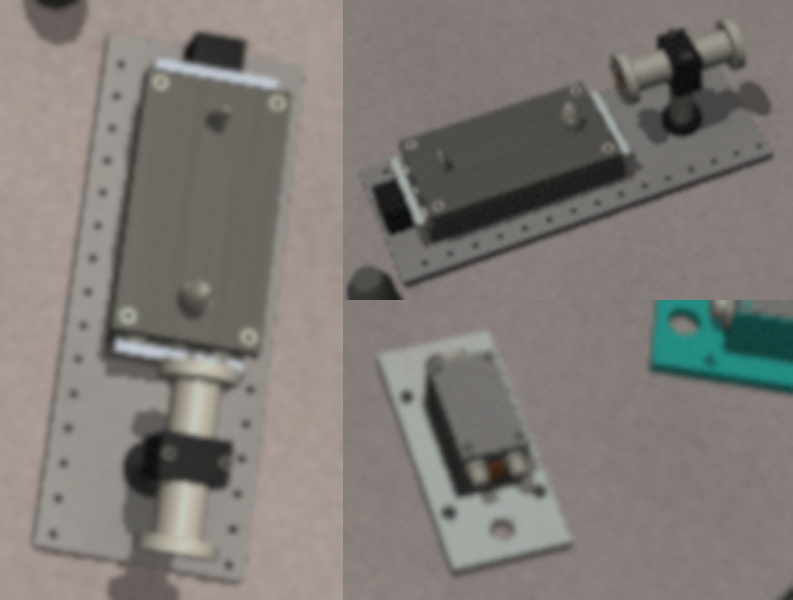

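```bash
cat > h.py <<'E'
import cv2,numpy as np
from scipy.optimize import least_squares
K={"scene":np.array([[574.5140995,0,323.81656928],[0,574.5140995,248.87796497],[0,0,1]]),
"top":np.array([[462.19545182,0,314.32865277],[0,462.19545182,238.33713917],[0,0,1]])}
import os,json
def T(n):
    p=f"T_{n}.npy"
    if not os.path.exists(p):
        from bench import ctrl
        np.save(p,ctrl.read_camera(n)["world_from_camera"])
    return np.load(p)
def proj(n,P):
    M=np.linalg.inv(T(n)); P=np.atleast_2d(P); c=P@M[:3,:3].T+M[:3,3]; u=c@K[n].T; return u[:,:2]/u[:,2:]
def pix2w(n,uv,z):
    M=T(n); d=M[:3,:3]@np.linalg.inv(K[n])@np.array([uv[0],uv[1],1]); o=M[:3,3]; return o+d*(z-o[2])/d[2]
def pose(p,L,z0=0):
    c,s=np.cos(p[2]),np.sin(p[2]); L=np.atleast_2d(L)
    return np.c_[p[0]+c*L[:,0]-s*L[:,1],p[1]+s*L[:,0]+c*L[:,1],z0+L[:,2]]
def circ(x,y,r,z,n=40):
    a=np.linspace(0,2*np.pi,n); return np.c_[x+r*np.cos(a),y+r*np.sin(a),0*a+z]
def rect(a,b,z): return np.array([[a,b,z],[a,-b,z],[-a,-b,z],[-a,b,z],[a,b,z]])
CH=[rect(.085,.04,.012),rect(.038,.023,.064),circ(.065,0,.01075,.012),circ(-.065,0,.00775,.012),rect(.085,.04,0.)]
ST=[rect(.095,.052,.06),circ(.065,0,.01,.06),circ(.065,0,.003,.09),circ(-.065,0,.002,.084),circ(-.065,0,.007,.072),np.array([[.116,0.026*np.cos(a),.1+.026*np.sin(a)] for a in np.linspace(0,6.3,40)])]
def overlay(n,img,items,box,fn,sc):
    x0,y0,x1,y1=box; im=cv2.resize(img[y0:y1,x0:x1],None,fx=sc,fy=sc,interpolation=cv2.INTER_CUBIC)
    for p,L,z0,col in items:
        for c in L:
            u=(proj(n,pose(p,c,z0))-[x0-.5,y0-.5])*sc-.5
            cv2.polylines(im,[np.round(u*8).astype(np.int32)],False,col,1,cv2.LINE_AA,3)
    cv2.imwrite(fn,im)
def fit(obs,p0,z0=0):
    # obs: list (cam,uv,local)
    f=lambda p:np.concatenate([(proj(n,pose(p,l,z0))[0]-uv) for n,uv,l in obs])
    r=least_squares(f,p0,loss="soft_l1"); return r.x,r.fun.reshape(-1,2)
E
cat > m1.py <<'E'
from h import *
def c1(x,y): return np.array([x,y])/6.667+[175,230]-.43
def c2(x,y): return np.array([x,y])/2.857+[365,130]-.33
def c3(x,y): return np.array([x-343,y])/2.5+[165,150]-.3
def c4(x,y): return np.array([x-343,y-300])/(450/135)+[340,265]-.35
ob=[("top",c1(183,70),[-.085,.04,.012]),("top",c1(707,263),[.085,.04,.012]),("top",c1(617,513),[.085,-.04,.012]),("top",c1(82,315),[-.085,-.04,.012]),
("top",c1(597,362),[.065,0,.012]),("top",c1(193,210),[-.065,0,.012])]
pc,r=fit(ob,[.45,.25,-1.9]); print(pc[:2],np.degrees(pc[2])); print(r.round(2))
ob2=[("scene",c4(377,352),[.085,.04,.012])]
os_=[("top",c2(150,68),[-.095,.052,.06]),("top",c2(291,90),[-.095,-.052,.06]),("top",c2(257,355),[.095,-.052,.06]),("top",c2(112,333),[.095,.052,.06])]
for y in(1,-1):
  pass
best=None
for a in(-1.5,1.5,0,3.1):
  p,r=fit(os_,[.55,-.1,a])
  if best is None or np.abs(r).sum()<np.abs(best[1]).sum(): best=(p,r)
ps,r=best; print(ps[:2],np.degrees(ps[2])); print(r.round(2))
t=cv2.imread("pics/top0.png"); s=cv2.imread("pics/scene0.png")
G=(0,255,0)
overlay("top",t,[(pc,CH,0,G)],(175,230,295,318),"pics/o1.png",6.5)
overlay("scene",s,[(pc,CH,0,G)],(340,265,420,355),"pics/o2.png",6.5)
overlay("top",t,[(ps,ST,0,G)],(380,140,480,270),"pics/o3.png",4.5)
overlay("scene",s,[(ps,ST,0,G)],(165,150,345,270),"pics/o4.png",4.4)
np.save("pc.npy",pc);np.save("ps.npy",ps)
E
python3 m1.py
```

```text
[0.44593632 0.22449599] -108.93316527325979
[[ 0.04 -0.32]
 [ 0.25 -0.3 ]
 [-0.55 -0.06]
 [-0.24  0.05]
 [ 0.28  0.12]
 [ 0.18  0.53]]
[ 0.59041977 -0.23010295] -169.37637150542895
[[ 6.170e+01  4.700e-01]
 [-3.744e+01  3.100e-01]
 [-5.370e+00 -7.000e-02]
 [ 9.673e+01 -8.400e-01]]
```

```bash
sed -i 's/\[-.095,.052,.06\]),("top",c2(291,90),\[-.095,-.052,.06\]),("top",c2(257,355),\[.095,-.052,.06\]),("top",c2(112,333),\[.095,.052,.06\])/[-.095,-.052,.06]),("top",c2(291,90),[-.095,.052,.06]),("top",c2(257,355),[.095,.052,.06]),("top",c2(112,333),[.095,-.052,.06])/' m1.py; python3 m1.py; python3 - <<'E'
import cv2,numpy as np
a=[cv2.imread(f"pics/o{i}.png") for i in(1,2,3,4)]
for i in a: print(i.shape)
E
```

```text
[0.44593632 0.22449599] -108.93316527325979
[[ 0.04 -0.32]
 [ 0.25 -0.3 ]
 [-0.55 -0.06]
 [-0.24  0.05]
 [ 0.28  0.12]
 [ 0.18  0.53]]
[ 0.58888913 -0.17268285] -188.52026505031358
[[-1.14 -0.13]
 [ 0.24  1.01]
 [ 1.51  0.21]
 [-0.35 -1.19]]
(572, 780, 3)
(585, 520, 3)
(585, 450, 3)
(528, 792, 3)
```

View pics/o1.png

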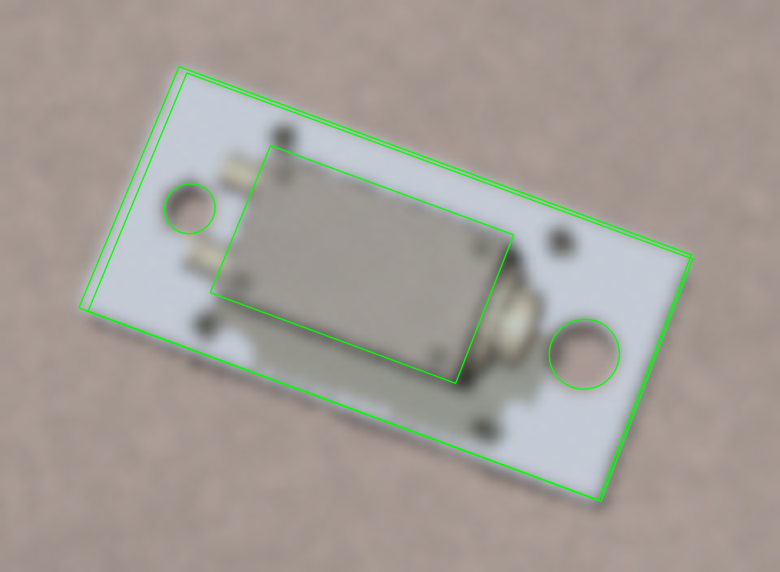

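View pics/o2.png

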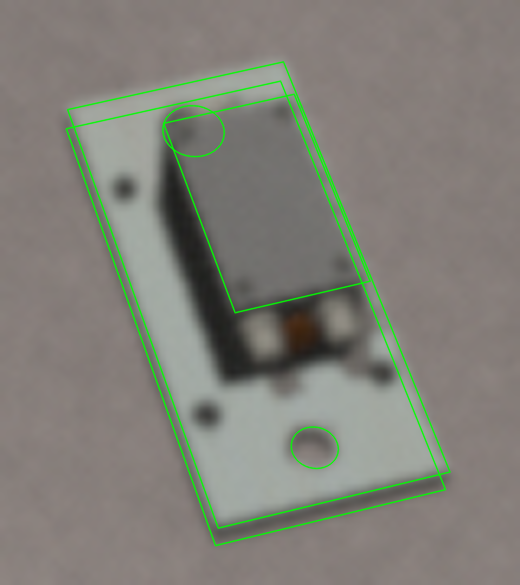

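View pics/o3.png

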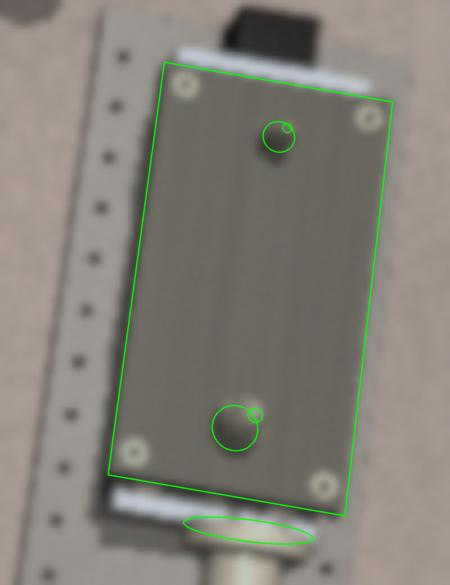

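View pics/o4.png

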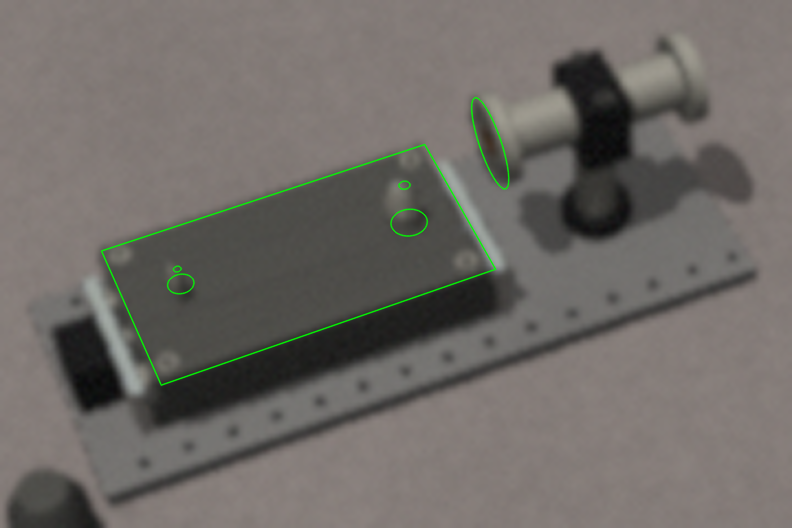

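```bash
cat > pv.py <<'E'
from h import *
ps=np.load("ps.npy")
def pv(ps,fn,draw=True):
    out=[]
    for n in("top","scene"):
        im=cv2.imread(f"pics/{n}0.png")
        for c in(.065,-.065):
            u=proj(n,pose(ps,[c,0,.072]))[0]; x0,y0=(np.round(u)-14).astype(int)
            p=[(ps,ST,0,(0,255,0))] if draw else []
            overlay(n,im,p,(x0,y0,x0+28,y0+28),"pics/_t.png",14)
            t=cv2.imread("pics/_t.png"); t=cv2.convertScaleAbs(t,alpha=1.6,beta=-40)
            cv2.putText(t,f"{n} {x0},{y0}",(5,15),0,.45,(0,255,255),1); out.append(cv2.resize(t,(300,300)))
    cv2.imwrite(fn,np.vstack([np.hstack(out[:2]),np.hstack(out[2:])]))
if __name__=="__main__": pv(ps,"pics/pv.png",False)
E
python3 pv.py
```

```text
(no output)
```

View pics/pv.png

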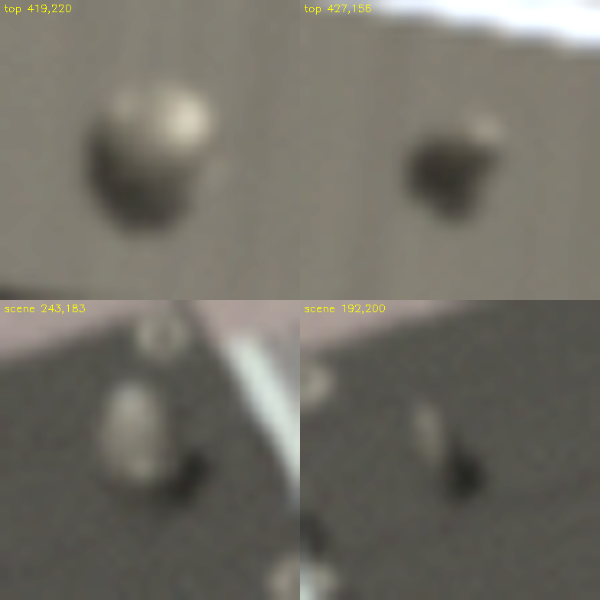

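```bash
cat > m2.py <<'E'
from h import *
from scipy.ndimage import map_coordinates,gaussian_filter
ps=np.load("ps.npy")
img={n:gaussian_filter(cv2.cvtColor(cv2.imread(f"pics/{n}0.png"),6).astype(float),.7) for n in("top","scene")}
tips=[("top",(419+188/10.714-.5,220+115/10.714-.5),[.065,0,.089]),("top",(427+187/10.714-.5,156+128/10.714-.5),[-.065,0,.083]),
("scene",(243+132/10.714-.5,183+90/10.714-.5),[.065,0,.089]),("scene",(192+124/10.714-.5,200+105/10.714-.5),[-.065,0,.083])]
def edges(n,p):
    o=[];C=rect(.095,.052,.06)[:4]
    for i in range(4):
        a,b=C[i],C[(i+1)%4]
        for t in np.linspace(.08,.92,25):
            L=a+(b-a)*t; u=proj(n,pose(p,L))[0]; d=proj(n,pose(p,b))[0]-proj(n,pose(p,a))[0]; d/=np.linalg.norm(d); nn=np.array([-d[1],d[0]])
            s=np.arange(-2.5,2.51,.1); q=u+s[:,None]*nn
            v=map_coordinates(img[n],[q[:,1],q[:,0]],order=3); g=np.abs(np.gradient(v)); k=g.argmax()
            if 0<k<50 and g[k]>.8: o.append((n,L,nn,(u+s[k]*nn),i))
    return o
def run(cams,p,useT=True):
    for it in range(6):
        E=sum([edges(n,p) for n in cams],[])
        def f(q):
            r=[(proj(n,pose(q,L))[0]-m)@nn*.3 for n,L,nn,m,i in E]
            if useT: r+=sum([list(proj(n,pose(q,l))[0]-uv) for n,uv,l in tips if n in cams],[])
            return np.array(r)
        p=least_squares(f,p,loss="soft_l1",f_scale=.2).x
    for i in range(4): 
        for n in cams:
            e=[(proj(n,pose(p,L))[0]-m)@nn for n2,L,nn,m,j in E if j==i and n2==n]; print(n,i,len(e),np.round([np.median(e) if e else 0,np.std(e) if e else 0],2),end="; ")
    print(); print(cams,p[:2].round(4),np.degrees(p[2]).round(2),[ (n,(proj(n,pose(p,l))[0]-uv).round(1)) for n,uv,l in tips])
    return p
a=run(["top"],ps,False);a=run(["top"],ps);b=run(["scene"],ps,False);c=run(["top","scene"],ps)
np.save("ps.npy",a)
from pv import pv
pv(a,"pics/pv2.png")
overlay("top",cv2.imread("pics/top0.png"),[(a,ST,0,(0,255,0))],(380,140,480,270),"pics/o3.png",4.5)
E
python3 m2.py
```

```text
top 0 4 [2.   1.12]; top 1 25 [1.1  0.42]; top 2 25 [0.1  0.23]; top 3 25 [1.19 0.44]; 
['top'] [ 0.59 -0.17] -189.47 [('top', array([-1.9,  1. ])), ('top', array([-1.6,  0.2])), ('scene', array([2. , 2.1])), ('scene', array([1.7, 2.2]))]
top 0 2 [2.2 0.1]; top 1 25 [1.5  0.39]; top 2 25 [-0.19  0.22]; top 3 25 [0.72 0.44]; 
['top'] [ 0.5903 -0.171 ] -189.33 [('top', array([-1.3,  0.8])), ('top', array([-1.2,  0.1])), ('scene', array([1.6, 1.9])), ('scene', array([1.5, 2.1]))]
scene 0 25 [0.29 0.1 ]; scene 1 25 [0.1  0.12]; scene 2 10 [1.01 0.52]; scene 3 25 [-0.    0.17]; 
['scene'] [ 0.5905 -0.1745] -188.68 [('top', array([0.9, 0.8])), ('top', array([ 0.2, -0.1])), ('scene', array([0.7, 0.9])), ('scene', array([0.8, 1.4]))]
top 0 2 [2.06 0.25]; scene 0 25 [0.11 0.14]; top 1 6 [2.25 0.2 ]; scene 1 25 [-0.3   0.08]; top 2 23 [-0.41  0.42]; scene 2 9 [1.19 0.41]; top 3 24 [-0.45  0.15]; scene 3 25 [0.4  0.15]; 
['top', 'scene'] [ 0.5903 -0.1734] -188.99 [('top', array([0.1, 0.9])), ('top', array([-0.1,  0.1])), ('scene', array([1.1, 1.2])), ('scene', array([1. , 1.5]))]
```

View pics/o3.png

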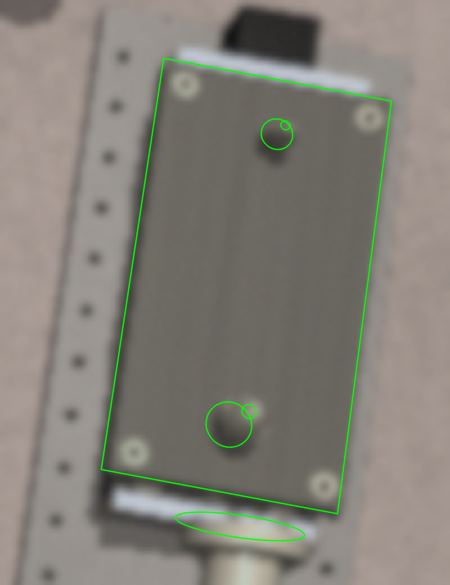

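View pics/pv2.png

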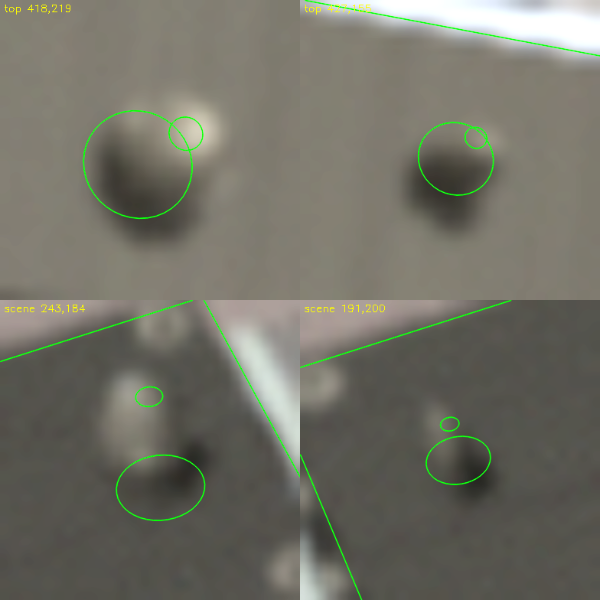

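```bash
cat > go.py <<'E'
import numpy as np,sys
from scipy.spatial.transform import Rotation as Ro
from bench import ctrl
def go(pos,h,name=""):
    s=ctrl.state(); R=np.array(s["tool_rot"]); h=np.radians(h)
    Rt=np.array([[np.cos(h),np.sin(h),0],[np.sin(h),-np.cos(h),0],[0,0,-1.]])
    rv=np.degrees(Ro.from_matrix(R.T@Rt).as_rotvec())/5; d=R.T@(np.array(pos)-s["tcp_pos"])/.03
    print(name,np.round(rv,2),np.round(d,3))
def st():
    s=ctrl.state(); R=np.array(s["tool_rot"]); print(s["time_s"],np.round(s["tcp_pos"],4),"head",np.degrees(np.arctan2(R[1,0],R[0,0])).round(2),"z",R[:,2].round(4),"F",np.round(s["ft_force"],2),"M",np.round(s["moment"],2),"w",s["gripper_width"],"q",np.round(s["q"],1))
E
python3 - <<'E'
from go import *
import numpy as np
pc=np.load("pc.npy"); print(pc)
np.save("ps.npy",[.5903,-.1734,np.radians(-189.)])
go([pc[0],pc[1],.13],np.degrees(pc[2])+90)
E
```

```text
[ 0.44593632  0.22449599 -1.9012424 ]
 [1.000e-02 1.000e-02 1.862e+01] [-11.228  12.254   3.371]
```

send_rows:
  deltas: "0 0 18.62 -11.228 12.254 3.37 0;0 0 18.62 -11.228 12.254 3.37 0;0 0 18.62 -11.228 12.254 3.37 0;0 0 18.62 -11.228 12.254 3.37 0;0 0 18.62 -11.228 12.254 3.37 0;0 0 18.62 -11.228 12.254 3.37 0;0 0 18.62 -11.228 12.254 3.37 0;0 0 18.62 -11.228 12.254 3.37 0;0 0 18.62 -11.228 12.254 3.37 0;0 0 18.62 -11.228 12.254 3.37 0"
  squeeze: 60

```text
time_s: 1.2
tcp_pos: [0.4423, 0.2306, 0.1318]
tool_rot: [[0.978, -0.21, 0.001], [-0.21, -0.978, 0.0], [0.0, -0.0, -1.0]]
ft_force: [1.0, 0.6, -0.5]
gripper_width: 0.0852
```

```bash
python3 - <<'E'
from go import *
pc=np.load("pc.npy"); st()
go([pc[0],pc[1],.13],-18.93);go([pc[0],pc[1],.027],-18.93)
E
```

```text
1.2 [0.4423 0.2306 0.1318] head -12.13 z [ 5.e-04  3.e-04 -1.e+00] F [ 0.97  0.59 -0.48] M [ 0.05 -0.05 -0.02] w 0.08523852949722974 q [-49.5  27.3  24.  116.4 -17.   39.6 -26.8]
 [-0.01 -0.    1.36] [0.161 0.172 0.059]
 [-0.01 -0.    1.36] [0.16  0.174 3.493]
```

send_rows:
  deltas: "0 0 1 0.1 0.1 0 0;0 0 1 0.1 0.1 0 0;0 0 1 0.1 0.1 0 0"

```text
time_s: 1.5
tcp_pos: [0.4435, 0.2295, 0.1319]
tool_rot: [[0.958, -0.285, -0.0], [-0.285, -0.958, 0.0], [-0.0, -0.0, -1.0]]
ft_force: [-0.9, 0.4, 0.7]
gripper_width: 0.0855
```

```bash
python3 - <<'E'
from go import *
from h import *
pc=np.load("pc.npy"); st()
go([pc[0],pc[1],.13],-18.93);go([pc[0],pc[1],.027],-18.93)
E
```

```text
1.5 [0.4435 0.2295 0.1319] head -16.59 z [-4.e-04  3.e-04 -1.e+00] F [-0.88  0.4   0.68] M [0.02 0.04 0.03] w 0.08550343722613873 q [-50.1  27.6  25.3 116.3 -18.   39.8 -30. ]
 [-0.    0.01  0.47] [0.126 0.135 0.063]
 [-0.    0.01  0.47] [0.128 0.136 3.496]
```

send_rows:
  deltas: "0 0 0.47 0.13 0.14 0.5 0;0 0 0.47 0.13 0.14 1.0 0;0 0 0.47 0.13 0.14 1.0 0;0 0 0.47 0.13 0.14 1.0 0"

```text
time_s: 1.9
tcp_pos: [0.4458, 0.2245, 0.1022]
tool_rot: [[0.946, -0.325, -0.001], [-0.325, -0.946, 0.0], [-0.001, -0.0, -1.0]]
ft_force: [-0.5, -0.2, -0.3]
gripper_width: 0.0855
```

```bash
cat > snap.py <<'E'
from h import *
from bench import ctrl
def snap(tag,items,bt,bs,sct,scs):
    for n,b,sc in(("top",bt,sct),("scene",bs,scs)):
        im=ctrl.read_camera(n)["color"][:,:,::-1].copy(); cv2.imwrite(f"pics/{n}_{tag}.png",im)
        overlay(n,im,items,b,f"pics/{n}_{tag}_o.png",sc)
E
python3 - <<'E'
from go import *
from snap import *
pc=np.load("pc.npy"); st()
go([pc[0],pc[1],.027],-18.93)
snap("g1",[(pc,CH,0,(0,255,0))],(150,200,320,330),(320,220,460,360),4,4)
E
```

```text
1.9 [0.4458 0.2245 0.1022] head -18.95 z [-5.e-04  2.e-04 -1.e+00] F [-0.53 -0.23 -0.25] M [ 0.04 -0.01 -0.03] w 0.08550788836756056 q [-48.4  30.2  24.  118.1 -20.5  35.8 -29.4]
 [-0.    0.01 -0.  ] [5.000e-03 1.000e-03 2.505e+00]
```

View pics/scene_g1_o.png

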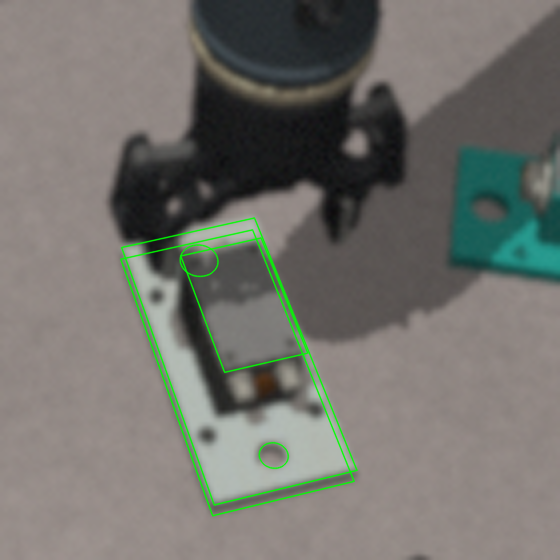

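View pics/top_g1_o.png

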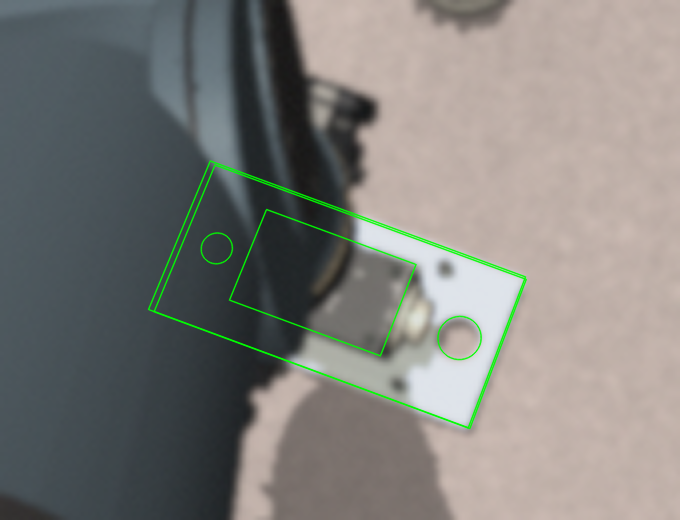

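The silver-plated chamber (top 235,273) is confirmed: the overlay fits, and the turquoise copy (top 204,393) is separate. The fingers straddle the box, so I'm descending.

send_rows:
  deltas: "0 0 0 0 0 0.8 0;0 0 0 0 0 1.6 0;0 0 0 0 0 2.2 0;0 0 0 0 0 2.5 0;0 0 0 0 0 2.5 0"

```text
time_s: 2.5
tcp_pos: [0.4461, 0.2235, 0.0266]
tool_rot: [[0.945, -0.328, -0.001], [-0.328, -0.945, -0.0], [-0.001, 0.001, -1.0]]
ft_force: [0.1, -0.8, -0.2]
gripper_width: 0.0851
```

send_rows:
  deltas: "0 0 0 0 0 0 1;0 0 0 0 0 0 1;0 0 0 0 0 0 1;0 0 0 0 0 0 1;0 0 0 0 0 0 1;0 0 0 0 0 0 1;0 0 0 0 0 0 1"
  squeeze: 60

```text
time_s: 3.2
tcp_pos: [0.4464, 0.2238, 0.0279]
tool_rot: [[0.945, -0.328, 0.001], [-0.328, -0.945, 0.001], [0.0, -0.001, -1.0]]
ft_force: [-2.8, -0.2, 8.1]
gripper_width: 0.0449
```

```bash
python3 - <<'E'
from go import *
st()
E
```

```text
3.2 [0.4464 0.2238 0.0279] head -19.14 z [ 6.0e-04  1.1e-03 -1.0e+00] F [-2.79 -0.17  8.06] M [0.02 0.5  0.03] w 0.04494898559690356 q [-43.8  36.8  17.9 121.3 -25.6  25.3 -25.1]
```

send_rows:
  deltas: "0 0 0 0 0 -0.3 1;0 0 0 0 0 -0.8 1;0 0 0 0 0 -1.6 1;0 0 0 0 0 -2.6 1;0 0 0 0 0 -3.6 1;0 0 0 0 0 -4.5 1;0 0 0 0 0 -4.83 1;0 0 0 0 0 -4.83 1"

```text
time_s: 4.0
tcp_pos: [0.4467, 0.2238, 0.1729]
tool_rot: [[0.945, -0.328, 0.002], [-0.328, -0.945, 0.002], [0.001, -0.002, -1.0]]
ft_force: [-0.5, -0.3, -4.7]
gripper_width: 0.0454
```

```bash
python3 - <<'E'
from go import *
from snap import *
st()
pc=np.load("pc.npy"); s=ctrl.state(); R=np.array(s["tool_rot"]);t=s["tcp_pos"]
p=np.array([t[0],t[1],np.arctan2(R[1,0],R[0,0])-np.pi/2])
snap("g2",[(p,CH,t[2]-.0275,(0,255,0))],(150,200,320,330),(320,200,460,340),4,4)
ps=np.load("ps.npy"); go([ps[0],ps[1],t[2]],np.degrees(ps[2])+90)
E
```

```text
4.0 [0.4467 0.2238 0.1729] head -19.14 z [ 0.0018  0.0016 -1.    ] F [-0.5  -0.26 -4.72] M [-0.04  0.02  0.03] w 0.04541253930469608 q [-52.2  24.5  28.8 113.7 -16.3  45.6 -33.2]
 [ 0.02  0.   15.97] [ 8.89  10.916 -0.064]
```

View pics/scene_g2_o.png

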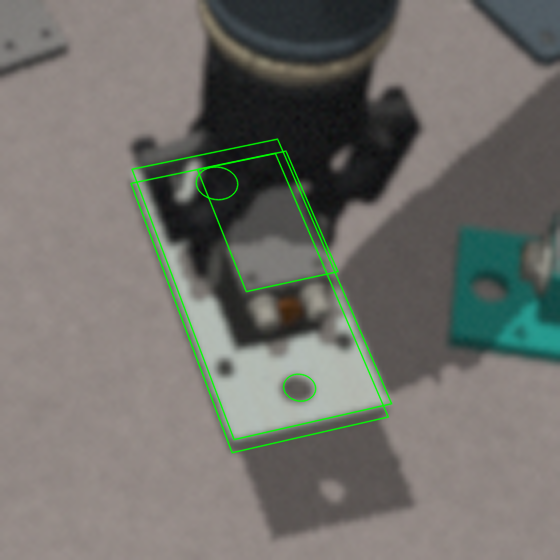

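View pics/top_g2_o.png

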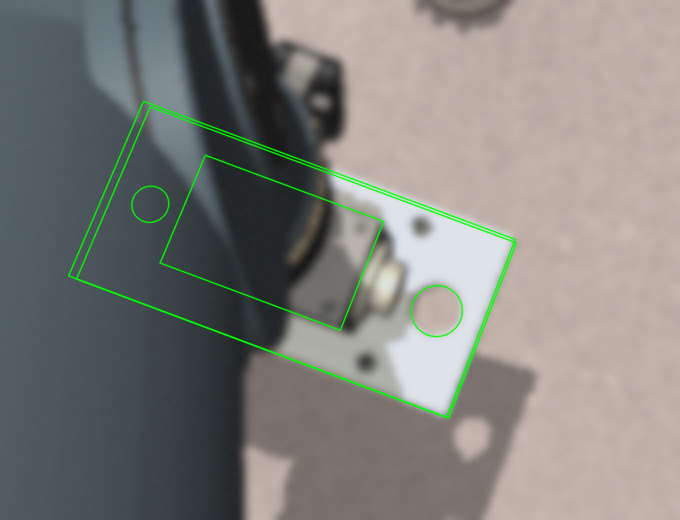

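send_rows:
  deltas: "0 0 0.8 0.45 0.55 -0.05 1;0 0 2.2 1.25 1.53 -0.06 1;0 0 3.8 2.13 2.62 -0.06 1;0 0 5.5 3.08 3.78 -0.06 1;0 0 7.2 4.03 4.94 -0.06 1;0 0 8.9 4.98 6.11 -0.06 1;0 0 10.6 5.93 7.28 -0.06 1;0 0 12.3 6.88 8.44 -0.06 1;0 0 13.8 7.72 9.48 -0.06 1;0 0 15.0 8.38 10.29 -0.06 1"

```text
time_s: 5.1
tcp_pos: [0.582, -0.1541, 0.172]
tool_rot: [[-0.081, -0.997, -0.002], [-0.997, 0.081, -0.001], [0.001, 0.002, -1.0]]
ft_force: [-0.0, 0.8, -4.9]
gripper_width: 0.0449
```

```bash
python3 - <<'E'
from go import *
st()
ps=np.load("ps.npy"); go([ps[0],ps[1],.175],np.degrees(ps[2])+90)
E
```

```text
5.1 [ 0.582  -0.1541  0.172 ] head -94.65 z [-0.0024 -0.0013 -1.    ] F [-0.03  0.76 -4.88] M [ 0.04 -0.05 -0.  ] w 0.044935766183861456 q [-17.2  37.9  47.   99.2 -32.1  57.4 -52.9]
 [ 0.03 -0.02  0.87] [ 0.618 -0.328 -0.1  ]
```

send_rows:
  deltas: "0 0 0.9 0.6 -0.3 -0.1 1;0 0 0.9 0.6 -0.3 -0.1 1;0 0 0.9 0.6 -0.3 -0.1 1;0 0 0.9 0.6 -0.3 -0.1 1"

```text
time_s: 5.5
tcp_pos: [0.5896, -0.1684, 0.1755]
tool_rot: [[-0.149, -0.989, -0.002], [-0.989, 0.149, 0.001], [-0.001, 0.002, -1.0]]
ft_force: [0.3, 0.6, -3.5]
gripper_width: 0.0455
```

```bash
cat > look.py <<'E'
from go import *
from snap import *
import sys
st()
ps=np.load("ps.npy"); go([ps[0],ps[1],ctrl.state()["tcp_pos"][2]],np.degrees(ps[2])+90)
s=ctrl.state(); R=np.array(s["tool_rot"]);t=s["tcp_pos"]
p=np.array([t[0],t[1],np.arctan2(R[1,0],R[0,0])-np.pi/2])
snap(sys.argv[1],[(p,CH,t[2]-.0275,(0,255,0)),(ps,ST,0,(0,0,255))],(370,110,500,260),(155,120,345,270),4,4)
E
python3 look.py p1
```

```text
5.5 [ 0.5896 -0.1684  0.1755] head -98.6 z [-0.002  0.001 -1.   ] F [ 0.3   0.61 -3.55] M [ 0.07  0.   -0.  ] w 0.04553513115377445 q [-15.9  38.8  47.9  97.3 -32.9  59.  -55.3]
 [0.02 0.01 0.08] [ 0.162 -0.049 -0.   ]
```

View pics/scene_p1_o.png

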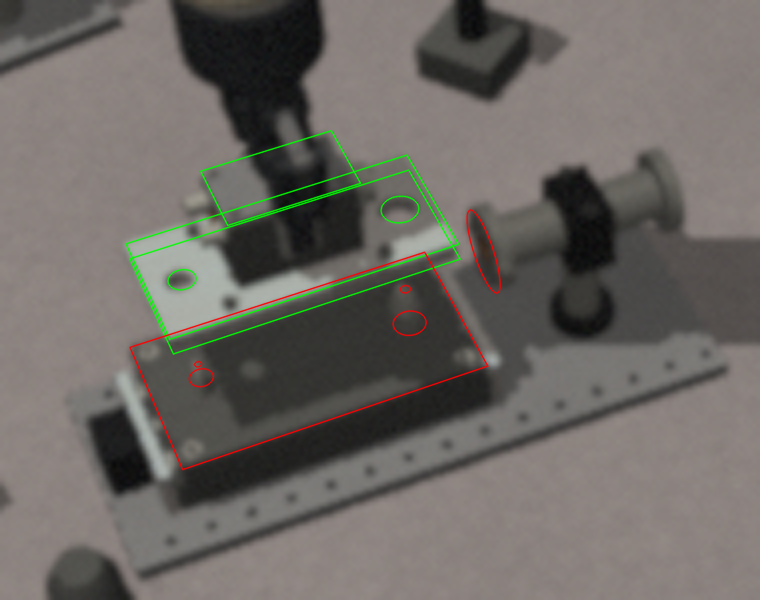

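View pics/top_p1_o.png

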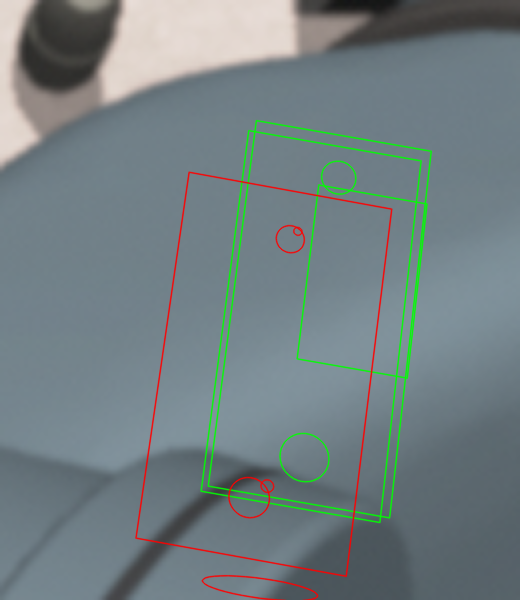

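```bash
python3 - <<'E'
from h import *
exec(open("m2.py").read().split("def edges")[0].split("tips=")[1].join(["tips=",""]))
ps=np.load("ps.npy")
for n in("scene","top"):
    w=[pix2w(n,uv,l[2]) for m,uv,l in tips if m==n]
    d=w[0]-w[1]; print(n,np.round(w,4),"mid",((w[0]+w[1])/2).round(4),"len",np.linalg.norm(d).round(4),"yaw",np.degrees(np.arctan2(d[1],d[0])).round(2))
E
```

```text
scene [[ 0.5263 -0.168   0.089 ]
 [ 0.6543 -0.1892  0.083 ]] mid [ 0.5903 -0.1786  0.086 ] len 0.1299 yaw 170.61
top [[ 0.5278 -0.163   0.089 ]
 [ 0.6546 -0.1839  0.083 ]] mid [ 0.5912 -0.1734  0.086 ] len 0.1287 yaw 170.68
```

```bash
python3 - <<'E'
from h import *
out=[]
RP=[circ(.065,0,.01,.06),circ(.065,0,.01,.072),circ(.065,0,.0075,.081),circ(.065,0,.003,.09)]
DP=[circ(-.065,0,.0045,.06)*[1,1,1]]
def dia(k,z): return np.array([[-.065+.0045*k,0,z],[-.065,.007*k,z],[-.065-.0045*k,0,z],[-.065,-.007*k,z],[-.065+.0045*k,0,z]])
DP=[dia(1,.06),dia(1,.072),dia(.3,.084)]
for n in("top","scene"):
  row=[]
  for y in(-.1725,-.175,-.1775):
    ps=np.array([.5905,y,np.radians(-189.3)])
    im=cv2.imread(f"pics/{n}0.png")
    for c,P in((.065,RP),(-.065,DP)):
        b=np.array([.5905,-.175,np.radians(-189.3)]);u=proj(n,pose(b,[c,0,.072]))[0]; x0,y0=(np.round(u)-9).astype(int)
        overlay(n,cv2.convertScaleAbs(im,alpha=1.7,beta=-30),[(ps,P,0,(0,255,0))],(x0,y0,x0+18,y0+18),"pics/_t.png",14)
        t=cv2.imread("pics/_t.png"); row.append(cv2.resize(t,(260,260)))
  out.append((row[0::2],row[1::2]))
cv2.imwrite("pics/s1.png",np.vstack([np.hstack(out[0][0]),np.hstack(out[1][0])]))
cv2.imwrite("pics/s2.png",np.vstack([np.hstack(out[0][1]),np.hstack(out[1][1])]))
E
```

```text
(no output)
```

View pics/s1.png

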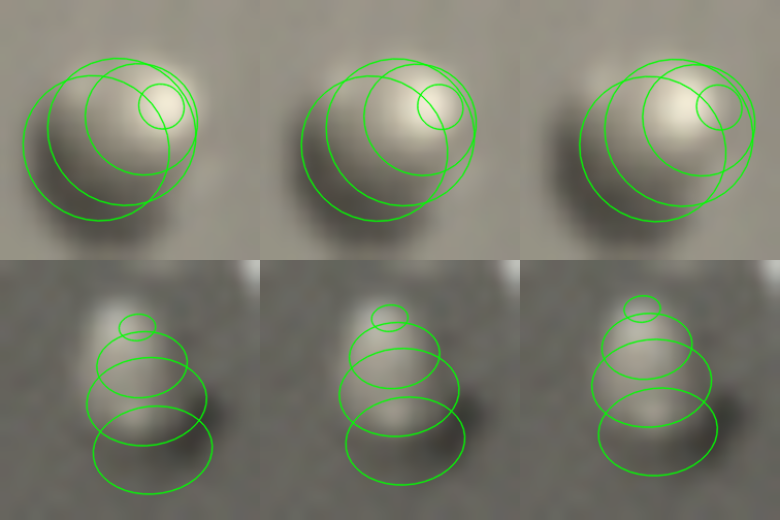

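View pics/s2.png

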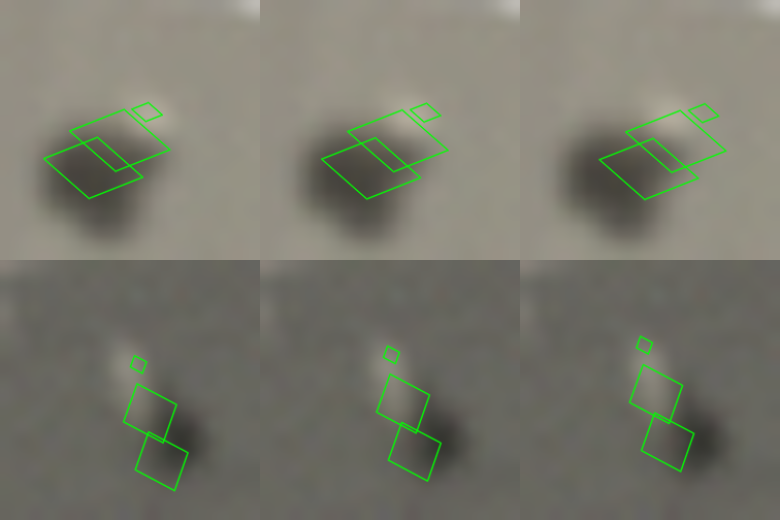

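```bash
python3 - <<'E'
from go import *
np.save("ps.npy",[.5908,-.1748,np.radians(-189.3)])
st();go([.5908,-.1748,.125],-99.3)
E
```

```text
5.6 [ 0.5899 -0.1682  0.1761] head -98.57 z [-9.e-04  9.e-04 -1.e+00] F [ 0.56 -0.39 -5.03] M [ 0.02 -0.01  0.01] w 0.045015565140406895 q [-15.9  38.8  47.9  97.3 -32.9  59.  -55.3]
 [0.01 0.01 0.15] [ 0.216 -0.063  1.703]
```

send_rows:
  deltas: "0 0 0.15 0.2 -0.06 0 1;0 0 0.15 0.216 -0.06 0.4 1;0 0 0.15 0.216 -0.06 0.9 1;0 0 0.15 0.216 -0.06 1.4 1;0 0 0.15 0.216 -0.06 1.7 1;0 0 0.15 0.216 -0.06 1.7 1"

```text
time_s: 6.2
tcp_pos: [0.5901, -0.1753, 0.1236]
tool_rot: [[-0.163, -0.987, -0.003], [-0.987, 0.163, 0.001], [-0.0, 0.003, -1.0]]
ft_force: [-0.2, -0.9, -4.5]
gripper_width: 0.0453
```

```bash
python3 look.py p2
```

```text
6.2 [ 0.5901 -0.1753  0.1236] head -99.4 z [-3.1e-03  9.0e-04 -1.0e+00] F [-0.2  -0.87 -4.48] M [ 0.    0.02 -0.02] w 0.0452990322346741 q [-13.7  42.1  45.2 100.  -36.2  53.7 -52.8]
 [ 0.04  0.   -0.02] [-0.02 -0.02 -0.  ]
```

View pics/scene_p2_o.png

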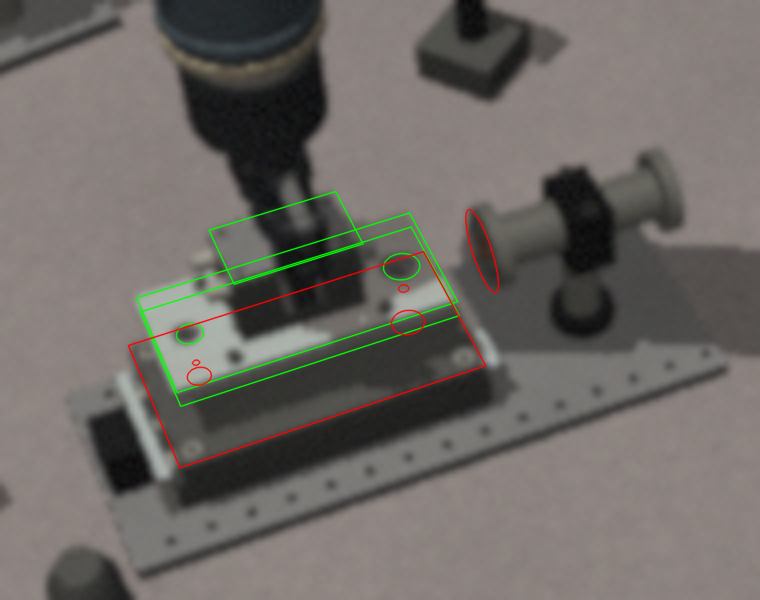

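send_rows:
  deltas: "0 0 0 0 0 0.1 1;0 0 0 0 0 0.2 1;0 0 0 0 0 0.3 1;0 0 0 0 0 0.4 1;0 0 0 0 0 0.4 1"

```text
time_s: 6.8
tcp_pos: [0.5909, -0.1757, 0.1132]
tool_rot: [[-0.163, -0.987, -0.001], [-0.987, 0.163, 0.0], [-0.0, 0.001, -1.0]]
ft_force: [-1.0, -0.2, -4.4]
gripper_width: 0.0454
```

```bash
python3 -c "from go import *;st()"
```

```text
6.8 [ 0.5909 -0.1757  0.1132] head -99.4 z [-6.e-04  2.e-04 -1.e+00] F [-1.01 -0.16 -4.41] M [ 0.02  0.03 -0.01] w 0.04544655271593097 q [-13.3  42.7  44.6 100.6 -36.9  52.4 -52.2]
```

send_rows:
  deltas: "0 0 0 0 0 0.06 1;0 0 0 0 0 0.12 1;0 0 0 0 0 0.18 1;0 0 0 0 0 0.18 1"

```text
time_s: 7.2
tcp_pos: [0.5909, -0.1759, 0.108]
tool_rot: [[-0.163, -0.987, -0.0], [-0.987, 0.163, 0.0], [-0.0, 0.0, -1.0]]
ft_force: [0.1, 0.1, -4.5]
gripper_width: 0.0455
```

```bash
python3 -c "from go import *;st()"
```

```text
7.2 [ 0.5909 -0.1759  0.108 ] head -99.4 z [-4.e-04  1.e-04 -1.e+00] F [ 0.07  0.07 -4.48] M [ 0.03 -0.01  0.05] w 0.04545956452717366 q [-13.2  43.1  44.2 100.8 -37.3  51.9 -51.9]
```

send_rows:
  deltas: "0 0 0 0 0 0.05 1;0 0 0 0 0 0.1 1;0 0 0 0 0 0.15 1;0 0 0 0 0 0.15 1"

```text
time_s: 7.6
tcp_pos: [0.591, -0.1756, 0.1035]
tool_rot: [[-0.163, -0.987, -0.0], [-0.987, 0.163, 0.001], [-0.0, 0.0, -1.0]]
ft_force: [0.4, 1.1, -4.1]
gripper_width: 0.045
```

```bash
python3 -c "from go import *;st()"
```

```text
7.6 [ 0.591  -0.1756  0.1035] head -99.39 z [-4.e-04  5.e-04 -1.e+00] F [ 0.37  1.07 -4.09] M [ 0.28 -0.03  0.04] w 0.045014504225715714 q [-13.   43.3  44.  101.1 -37.6  51.4 -51.7]
```

send_rows:
  deltas: "0 0 0 0 0 0.03 1;0 0 0 0 0 0.06 1;0 0 0 0 0 0.06 1"

```text
time_s: 7.9
tcp_pos: [0.591, -0.1755, 0.1019]
tool_rot: [[-0.163, -0.987, -0.0], [-0.987, 0.163, 0.001], [-0.001, 0.0, -1.0]]
ft_force: [-0.8, 2.6, -2.7]
gripper_width: 0.0452
```

```bash
python3 -c "from go import *;st()"
```

```text
7.9 [ 0.591  -0.1755  0.1019] head -99.38 z [-3.e-04  7.e-04 -1.e+00] F [-0.83  2.6  -2.67] M [0.75 0.2  0.13] w 0.04515758613680128 q [-13.   43.4  43.8 101.1 -37.7  51.2 -51.6]
```

send_rows:
  deltas: "0 0 -0.06 -0.02 0 0 1;0 0 -0.06 -0.02 0 0.02 1;0 0 -0.06 -0.02 0 0.04 1;0 0 -0.06 -0.02 0 0.04 1"

```text
time_s: 8.3
tcp_pos: [0.5912, -0.1754, 0.1011]
tool_rot: [[-0.158, -0.987, 0.0], [-0.987, 0.158, 0.0], [-0.0, -0.0, -1.0]]
ft_force: [-0.6, 2.7, 2.8]
gripper_width: 0.0451
```

```bash
python3 -c "from go import *;st()"
```

```text
8.3 [ 0.5912 -0.1754  0.1011] head -99.11 z [ 2.e-04  2.e-04 -1.e+00] F [-0.63  2.75  2.81] M [0.83 0.81 0.01] w 0.04509244485457199 q [-12.9  43.4  43.7 101.2 -37.7  51.1 -51.4]
```

send_rows:
  deltas: "0 0 0 -0.02 0.005 0 1;0 0 0 -0.04 0.01 0 1;0 0 0 -0.04 0.01 0 1"

```text
time_s: 8.6
tcp_pos: [0.5907, -0.1745, 0.1004]
tool_rot: [[-0.159, -0.987, -0.001], [-0.987, 0.159, -0.001], [0.001, 0.0, -1.0]]
ft_force: [-2.0, -1.1, -3.8]
gripper_width: 0.0453
```

```bash
python3 -c "from go import *;st()"
```

```text
8.6 [ 0.5907 -0.1745  0.1004] head -99.12 z [-5.e-04 -7.e-04 -1.e+00] F [-1.98 -1.1  -3.8 ] M [-0.13  0.53  0.09] w 0.045338122103685555 q [-13.1  43.5  43.7 101.3 -37.7  51.  -51.4]
```

send_rows:
  deltas: "0 0 0 0.005 0.02 0 1;0 0 0 0.005 0.02 0.03 1;0 0 0 0.005 0.02 0.06 1;0 0 0 0.005 0.02 0.06 1"

```text
time_s: 9.0
tcp_pos: [0.5904, -0.1742, 0.0987]
tool_rot: [[-0.158, -0.987, -0.0], [-0.987, 0.158, -0.0], [0.0, 0.0, -1.0]]
ft_force: [-0.4, 0.1, -5.1]
gripper_width: 0.0451
```

```bash
python3 -c "from go import *;st()"
```

```text
9.0 [ 0.5904 -0.1742  0.0987] head -99.1 z [-1.e-04 -1.e-04 -1.e+00] F [-0.36  0.15 -5.09] M [-0.13  0.17  0.04] w 0.04509584235513657 q [-13.   43.5  43.6 101.5 -37.8  50.7 -51.3]
```

Nearly force-free; the holes are past the tapers. I'm continuing down.

send_rows:
  deltas: "0 0 0 0 0 0.04 1;0 0 0 0 0 0.08 1;0 0 0 0 0 0.12 1;0 0 0 0 0 0.12 1"

```text
time_s: 9.4
tcp_pos: [0.5904, -0.1741, 0.0951]
tool_rot: [[-0.158, -0.987, -0.0], [-0.987, 0.158, 0.0], [0.0, 0.0, -1.0]]
ft_force: [-1.3, -1.0, -5.0]
gripper_width: 0.0452
```

```bash
python3 -c "from go import *;st()"
```

```text
9.4 [ 0.5904 -0.1741  0.0951] head -99.1 z [-2.e-04  0.e+00 -1.e+00] F [-1.34 -0.96 -5.  ] M [-0.06  0.16 -0.03] w 0.04519413332201395 q [-12.9  43.7  43.4 101.6 -38.1  50.4 -51.1]
```

send_rows:
  deltas: "0 0 0 0.005 0.01 0.04 1;0 0 0 0.005 0.01 0.08 1;0 0 0 0.005 0.01 0.12 1;0 0 0 0.005 0.01 0.16 1;0 0 0 0.005 0.01 0.16 1"

```text
time_s: 9.9
tcp_pos: [0.5901, -0.1742, 0.0903]
tool_rot: [[-0.158, -0.987, -0.0], [-0.987, 0.158, 0.0], [-0.0, 0.0, -1.0]]
ft_force: [-0.2, -0.5, -4.8]
gripper_width: 0.0449
```

```bash
python3 -c "from go import *;st()"
```

```text
9.9 [ 0.5901 -0.1742  0.0903] head -99.1 z [-2.e-04  1.e-04 -1.e+00] F [-0.19 -0.54 -4.84] M [-0.01 -0.03 -0.02] w 0.044902933924581764 q [-12.7  44.   43.1 101.9 -38.4  49.8 -50.8]
```

send_rows:
  deltas: "0 0 0 0 0 0.03 1;0 0 0 0 0 0.06 1;0 0 0 0 0 0.06 1"

```text
time_s: 10.2
tcp_pos: [0.5901, -0.1742, 0.0886]
tool_rot: [[-0.158, -0.987, -0.0], [-0.987, 0.158, 0.0], [-0.0, 0.0, -1.0]]
ft_force: [-0.0, 0.3, -4.5]
gripper_width: 0.0452
```

```bash
python3 -c "from go import *;st()"
```

```text
10.2 [ 0.5901 -0.1742  0.0886] head -99.1 z [-2.e-04  1.e-04 -1.e+00] F [-0.02  0.33 -4.51] M [-0.03  0.03  0.05] w 0.045239548136574215 q [-12.6  44.1  43.  102.  -38.5  49.7 -50.7]
```

send_rows:
  deltas: "0 0 0 0 0 0.02 1;0 0 0 0 0 0.04 1;0 0 0 0 0 0.04 1"

```text
time_s: 10.5
tcp_pos: [0.5901, -0.1743, 0.088]
tool_rot: [[-0.158, -0.987, 0.0], [-0.987, 0.158, 0.0], [-0.0, -0.0, -1.0]]
ft_force: [-3.0, 2.4, 2.7]
gripper_width: 0.045
```

```bash
python3 -c "from go import *;st()"
```

```text
10.5 [ 0.5901 -0.1743  0.088 ] head -99.1 z [ 4.e-04  2.e-04 -1.e+00] F [-2.97  2.39  2.66] M [0.22 0.4  0.  ] w 0.045027603782864606 q [-12.6  44.2  42.9 102.  -38.6  49.6 -50.7]
```

send_rows:
  deltas: "0 0 0 0 0 0.02 1;0 0 0 0 0 0.02 1"

```text
time_s: 10.7
tcp_pos: [0.5902, -0.1743, 0.088]
tool_rot: [[-0.158, -0.987, 0.001], [-0.987, 0.158, 0.0], [-0.001, -0.001, -1.0]]
ft_force: [-3.8, 2.7, 10.5]
gripper_width: 0.0454
```

```bash
python3 look.py p3
```

```text
10.7 [ 0.5902 -0.1743  0.088 ] head -99.1 z [ 8.e-04  4.e-04 -1.e+00] F [-3.79  2.69 10.55] M [0.49 0.84 0.06] w 0.04542193622131296 q [-12.6  44.2  42.9 102.  -38.6  49.5 -50.6]
 [-0.01  0.01  0.04] [ 0.014 -0.024  0.   ]
```

View pics/scene_p3_o.png

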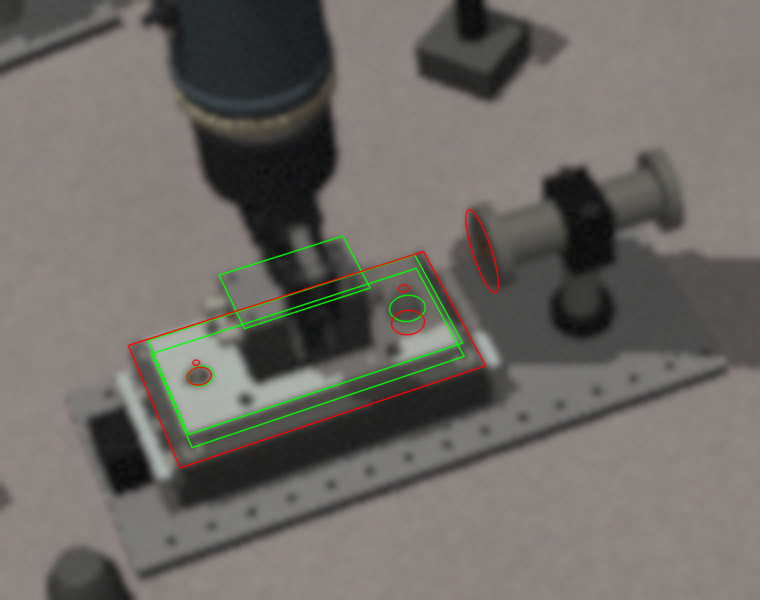

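send_rows:
  deltas: "0 0 0 0 0 -0.02 1;0 0 0 0 0 -0.02 0.4;0 0 0 0 0 -0.02 0;0 0 0 0 0 -0.02 0;0 0 0 0 0 -0.02 0;0 0 0 0 0 -0.02 0;0 0 0 0 0 -0.02 0"

```text
time_s: 11.5
tcp_pos: [0.5901, -0.1743, 0.0875]
tool_rot: [[-0.158, -0.987, 0.0], [-0.987, 0.158, -0.0], [0.0, -0.0, -1.0]]
ft_force: [0.3, -0.3, 0.5]
gripper_width: 0.0854
```

```bash
python3 look.py p4
```

```text
11.5 [ 0.5901 -0.1743  0.0875] head -99.11 z [ 0.e+00 -1.e-04 -1.e+00] F [ 0.32 -0.28  0.46] M [ 0.02  0.03 -0.  ] w 0.08538653479855302 q [-12.6  44.2  42.9 102.  -38.6  49.5 -50.7]
 [-0.   -0.    0.04] [ 0.013 -0.025  0.   ]
```

View pics/scene_p4_o.png

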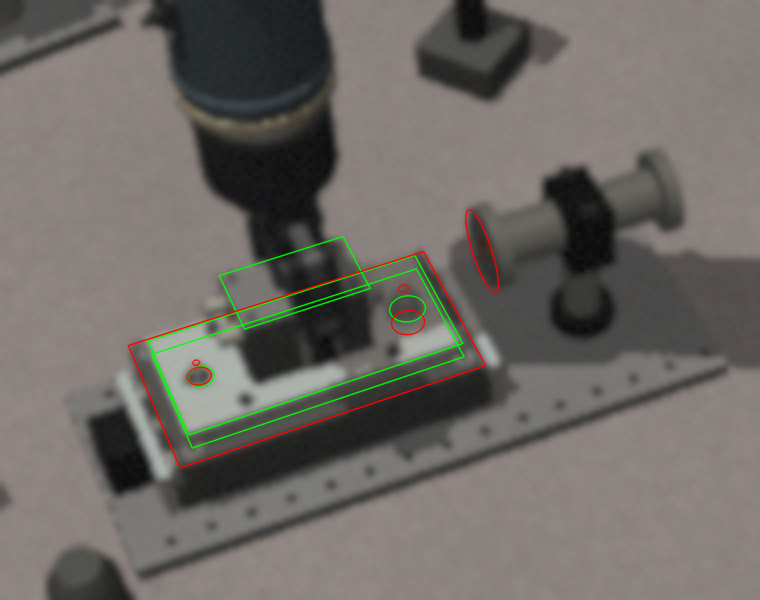

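Released with no residual force. I'm retracting and moving clear so the cameras can see.

send_rows:
  deltas: "0 0 0 0 0 -0.4 0;0 0 0 0 0 -1.2 0;0 0 0 0 0 -2.5 0;0 0 0 0 0 -4 0;0 0 0 0 0 -5 0;0 0 0 -1.5 0 -5 0;0 0 0 -3 0 -5 0;0 0 0 -4.5 0 -5 0;0 0 0 -6 0 -5 0;0 0 0 -7.5 0 -5 0"

```text
time_s: 12.6
tcp_pos: [0.6257, 0.0496, 0.2387]
tool_rot: [[-0.158, -0.987, 0.001], [-0.987, 0.158, 0.0], [-0.0, -0.001, -1.0]]
ft_force: [0.7, -0.7, 0.1]
gripper_width: 0.0855
```

send_rows:
  deltas: "0 0 0 -1.5 0 0 0;0 0 0 -3 0 0 0;0 0 0 -3 0 0 0;0 0 0 -3 0 0 0"

```text
time_s: 13.0
tcp_pos: [0.6398, 0.1379, 0.2379]
tool_rot: [[-0.156, -0.988, 0.0], [-0.988, 0.156, -0.001], [0.001, -0.0, -1.0]]
ft_force: [-0.1, -1.2, -0.1]
gripper_width: 0.0857
```

```bash
python3 - <<'E'
from go import *
from snap import *
st()
# seated pose: station = TCP at release
p=np.array([.5901,-.1743,np.radians(-189.1)])
snap("f",[(p,CH,.06,(0,255,0))],(370,110,500,260),(155,120,345,270),4,4)
E
```

```text
13.0 [0.6398 0.1379 0.2379] head -98.96 z [ 0.e+00 -7.e-04 -1.e+00] F [-0.13 -1.22 -0.12] M [-0.04 -0.02  0.03] w 0.08567817045483843 q [-43.9  40.   52.5  86.3 -32.8  70.1 -85.5]
```

View pics/top_f_o.png

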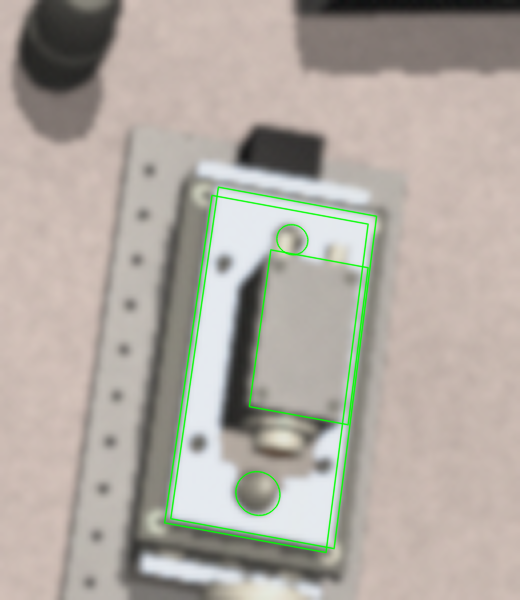

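View pics/scene_f_o.png

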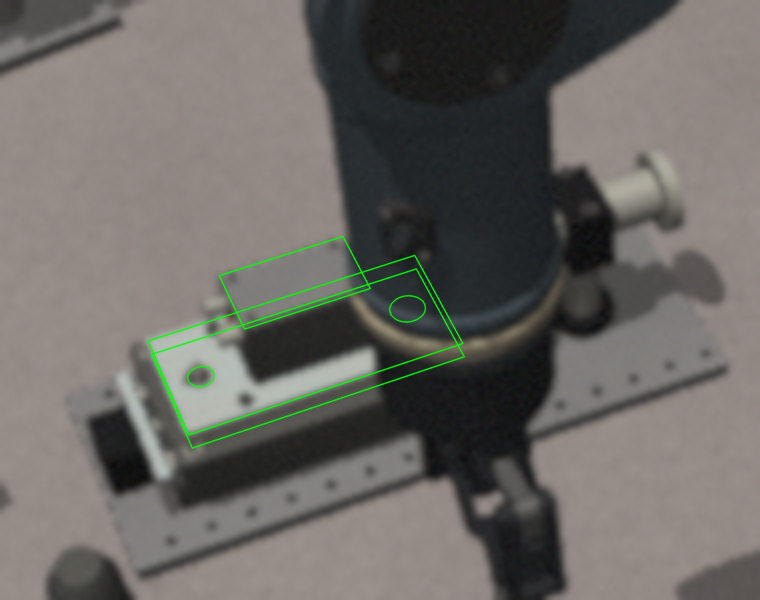

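View pics/scene_f.png

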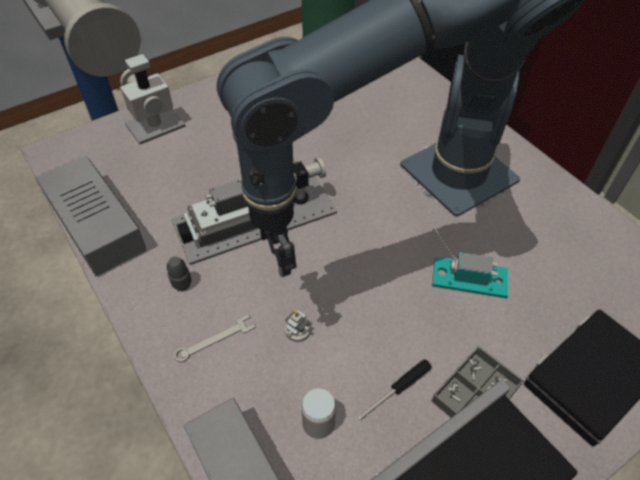

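Top view: the round pin fills the big hole (crop 257,493) and the diamond pin the small one (292,240). The plate matches the flush-height model, the snout faces the collimator, and the bystanders haven't moved.

```bash
python3 -c "
from bench import ctrl
print(ctrl.close_job())"
```

```text
the job is handed in; nothing more can be done
None
```

The ion chamber is seated on both pins with its snout facing the collimator, and the job is handed in at about 13 s. The hand-in gave no verdict.

**What I did:** I gripped the silver-plated chamber by its box sides at 60 N and left the turquoise copy alone. I lowered it in steps of 5 mm or less from pin entry on. On the pin tapers I nudged it about 1 mm in position and 0.3° in yaw to cancel side forces of about 3 N.

**Last checks:**
- **Seating:** it stopped hard at tool height 0.088 m. That is exactly 60 mm above the height at which it was gripped on the table, and tilt was below 0.001 rad. I pressed with at most about 15 N.
- **Release:** after the fingers opened, the measured force fell to about 0.5 N, so they let go cleanly.
- **Final pictures:** in the top view both pins fill their own holes and the plate matches the flush-height model. The scene view agrees at the connector end, but the arm hid the snout end there. The bystanders look unmoved by eye; I did not measure them.

**Disagreement:** before placing, the two cameras put the pins' y position about 5 mm apart. I used a value between them, and contact forces settled the final position at (0.590, -0.174) m.

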